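Clamp the filter on the service turntable

ROBOT

A 6-joint arm with a two-finger parallel gripper is mounted at the origin on the work surface. World frame = base frame: x ahead of the robot, y to its left, z up, the work surface at z = 0. Lengths are in m, angles in rad, forces in N, time in s.
With the tool pointing down it reaches from about 0.3 to 0.775 m from the base axis. Payload 14.6 kg.
Tool frame: the origin (TCP) lies midway between the tips of the shut fingers; the grasp point (between the pads) lies 19 mm behind it; z points along the fingers, y is the line along which they close (so a half turn about z gives the same grasp; the last joint's range is limited). The gripper opens to 94 mm and grips with 3 to 60 N. Pads are 16 mm wide; open, the fingers measure 119 mm over their backs; the gripper's body (75 mm by 177 mm) begins 78 mm behind the grasp point.
Start: joints at [1.224, 0.3, 1.521, -0, 1.321, -0.067], TCP at [0.152, 0.529, 0.205] pointing down, gripper open.
Joint ranges: [-3.03, 3.03], [-0.79, 2.21], [0.23, 2.52], [-1.04, 4.18], [0, 3.07], [-2.55, 2.55]. Speed limits (rad/s): [2.22, 2.22, 2.57, 3.14, 3.14, 3.14].

INTERFACE

Orientations are given as [roll, pitch, yaw] about the fixed x, y, z axes, in that order (R = Rz(yaw) Ry(pitch) Rx(roll)).
In Python, from station import telemetry, optics, ctrl gives the robot as it stands.
- The arm moves only by the tool carry_out, never from a script. Its argument "plan" is a list that holds one entry, the list of rows, each a list of 7 numbers: the shift along the tool's x, y, z in mm, then the turn, a rotation vector about the tool's x, y, z in rad, then the finger opening in mm, from 0 to 94. A call has 1 to 20 rows; each row shifts and turns the commanded pose from where the row before left it, along the tool's axes as they then stand; what a row does not reach is not made up. A row lasts 1/12 s, in which the tool goes at most 41.7 mm and 7.16 degrees, less where a joint would pass 70% of its speed; a pose out of reach is approached as far as the arm can. A call with a gripper value outside its range is refused whole. The fingers move at their own pace and stop on an object; "squeeze" is the grip in N (left out, the last holds). Time passes only in rows, so rows that do not move let the fingers close. It gives the time, the measured TCP pose, the force, the opening and the grip force at its end, in the units of the state.
- telemetry.get_obs(): the state, without advancing time (a new reading comes with each control period).
- optics.camera(name): name is "scene" or "top" or "wrist"; returns a dict with "pixels" (420x560x3 uint8, red, green, blue), "intrinsics" (3x3 intrinsics, pixels), "origin" and "rotation" of the camera in the world. Camera axes: x right, y down, z forward; pixel columns grow to the right and rows downward; lengths in m; the calibration is good to about 2 mm. A picture is of the moment at which its call begins. There is no depth.
- ctrl.hand_in(): hands the job in; it is judged then, once.
The state is a dict: "time_s": time; "qpos": joint angles; "joint_vel": joint speeds; "tau": joint torques, N m; "ee_pos": TCP position; "eef_rot": TCP orientation; "force": force on the tool from outside, world axes, zero at the start; "moment": the same for the moment, N m; "grip_width": finger opening in m; "grip_force": force on a finger pad.
Only numpy, scipy, OpenCV 4.12 (cv2) and the standard library are available. Lean on these libraries where they do the work, as an engineer would, in place of code of your own. Each camera call takes 0.05 s, during which the arm holds its last target. There are 200 camera calls.

TASK

Ready the cartridge filter for cleaning: with the fingertips push it along the turntable, upright, fully home into the half-round fence, so that it stands at the middle of the turntable. Then push the toggle clamp's handle down, over its centre, until it snaps into the locked position with the spindle's rubber tip bearing on the filter's cap. Only push: do not pick the filter up or tip it, and leave the other things on the bench and the board where they are.

Things in the scene. Friction and masses are not known exactly. Their poses are not given: they have to be found in the camera images.
- jig: filter service jig, fixed on the bench: plywood board 18 mm thick (x -120 to 120 mm, y -118 to 208 mm) with a turntable and beside it a birch riser block carrying a steel toggle clamp. Origin on the bench under the turntable's axis; z up, y from that axis towards the riser. Riser with cap plate: x -38 to 38 mm, y 83 to 181 mm, 105 mm high above the bench
- platter: the turntable's round platter, radius 95 mm, top 42 mm above the bench, on a stiff bearing (0.25 N m). Origin on its axis, 14 mm below its top. On it a steel fence, 14 mm high, 3 mm thick, inner radius 44.5 mm about the axis, spans 130 degrees centred on the platter's +y (towards the riser, within 0.25 rad of the jig's y) and is open on the other side
- nest (a point): point on the platter's top at the turntable's axis, where the middle of the filter's underside must come; axes as jig
- filter: loose cartridge filter standing upright on the platter at the open side of the fence: pleated paper between two dark end caps, 86 mm diameter (pleats 81 mm), 85 mm tall, about 0.15 to 0.28 kg; its hard plastic foot slides easily. Origin at the centre of its underside, z up along its axis
- bar: the clamp's steel bar, 18 mm wide, 14 mm thick, 117 mm long. Origin on its axis (along x), at y 105 mm of the jig and 152 mm above the bench; the bar runs along its own -y. Open, it stands a little past upright (leaning 11 degrees to the handle, end 268 mm above the bench, spindle pointing to the jig's -y); it swings down over the filter as the handle is pushed down, and is then level
- spindle: the clamp's spindle at the end of the bar, 105 mm from the bar's axis, with a spring-loaded round rubber tip of 20 mm diameter; clamped, it presses down on the centre of the filter's top cap with about 9 N. Origin on the bar's middle line; the tip's face lies 30 mm along its -z
- grip (a point): point on the middle of the upper face of the handle's black rubber grip, 105 mm from the handle's axis. The grip is 20 mm wide and 16 mm thick and runs from 52 to 135 mm from that axis. Its y axis points along the handle to the free end, its z axis out of the upper face. Clamp open, the handle rises at 66 degrees from level, its free end leaning away from the turntable (to the jig's +y)
- handle (a joint): angle of the clamp's handle, rad, about an axis along the jig's x at y 144 mm, 117 mm above the bench: 0 open (66 degrees above level), grows as it is pushed down, away from the turntable; dead centre 1.17, locked end stop 1.255 (6 degrees below level). It takes 1 to 5 N on the grip, most just before dead centre; beyond it, it snaps to the stop
- comb: bystander: blue plastic comb lying on the jig's board beside the riser, 30 x 104 x 6 mm; origin under its middle
- ripper: bystander: steel seam ripper lying on the jig's board on the other side of the riser, 11 x 107 x 10 mm; origin under its middle
- cyclone: bystander: green see-through cyclone cup with a handle, 112 mm diameter, 150 mm tall, on the bench; origin at the centre of its underside
- tumbler: bystander: frosted glass tumbler, 72 mm diameter, 95 mm tall, on the bench; origin at the centre of its underside
- brush: bystander: small wooden brush lying bristles up, 26 x 140 x 28 mm; origin under its middle
- jar: bystander: screw-top jar, 56 mm diameter, 62 mm tall; origin at the centre of its underside
- gasket: bystander: black rubber sealing ring, 80 mm diameter, 12 mm tall, lying on the bench; origin at the centre of its underside
There are look-alikes about, which are no part of the job. What is shaped like the filter but red is not meant.

How it is judged:
On the way, in this order (a step that is already met when the one before it is completed fails the run):
1. the filter stands fully home in the fence (within 6 mm of the turntable's middle) while the clamp is still open (horizontal distance between filter and nest below 0.006 m and value of joint handle below 0.5 rad), for 0.2 s.
2. the clamp's handle is past its centre, at the locked end (value of joint handle above 1.21 rad), for 0.2 s.
At the end, for the whole second after the job is handed in: the clamp's handle is snapped past its dead centre (joint above 1.21 rad), the spindle's tip presses on the filter with more than 3 N, and the filter stands upright (within 0.05 rad), at rest, within 6 mm of the turntable's middle (value of joint handle above 1.21 rad and contact force between spindle and filter above 3 N and horizontal distance between filter and nest below 0.006 m and angle between filter's own z axis and vertical below 0.05 rad and linear speed of filter below 0.02 m/s); the robot touches nothing.
It fails at once if the filter is lifted off the platter (more than 10 mm) (height (world z) of filter above 0.052 m).
It fails at once if the filter is tipped (more than 0.3 rad) or falls off the platter (angle between filter's own z axis and vertical above 0.3 rad or height (world z) of filter below 0.03 m).
It fails at once if another thing on the bench or board is moved by more than 20 mm (distance of any of comb, ripper, cyclone, tumbler, brush, jar, gasket from where it was at the start of the episode above 0.02 m).
It also fails if it takes over 58 s, if anything falls off the work surface, if the arm or the gripper's body presses on something with over 40 N, if the wrist force passes 120 N, or if a joint passes its speed limit or range.

## Working session

There is one attempt and no reset: what is moved stays moved. The work goes in short steps, Python scripts to look and compute and a tool call to move; the robot and the scene stay as the last step left them, time stands still between calls to the robot, and variables do not carry over. Pictures are saved under pics/ and viewed, at most 13 in all, crops included, and the job is handed in when it is done.

Besides the shell and the picture viewer there is one more tool, called after "Call:" in YAML: its name, and indented under it one key for each argument. carry_out: Moves the arm, as the interface text tells. Its arguments: {"type":"object","properties":{"plan":{"type":"array","items":{"type":"array","items":{"type":"array","items":{"type":"number"}}}},"squeeze":{"type":"number"}},"required":["plan"]}

```bash
mkdir -p pics
cat > h.py <<'E'
import numpy as np, cv2
from station import telemetry, optics, ctrl
def snap(n,f=None):
    c=optics.camera(n)
    if f: cv2.imwrite('pics/'+f,c['pixels'][:,:,::-1])
    return c
def plane(c,u,v,z):
    d=np.array(c['rotation'])@np.linalg.solve(np.array(c['intrinsics']),[u,v,1.]); o=np.array(c['origin'])
    return o+d*(z-o[2])/d[2]
def proj(c,p):
    q=np.array(c['intrinsics'])@(np.array(c['rotation']).T@(np.array(p)-np.array(c['origin'])))
    return q[:2]/q[2]
E
python3 - <<'E'
from h import *
import pickle
cs={n:snap(n,n+'0.png') for n in('scene','top')}
pickle.dump(cs,open('cs0.pkl','wb'))
for n in cs: print(n,cs[n]['origin'],cs[n]['rotation'])
o=telemetry.get_obs(); print(o)
E
```

```text
scene [0.92412187 0.39469245 0.74158821] [-2.31806109  0.01319878  2.54898654]
top [ 0.32416969 -0.13861609  1.31626507] [-2.93408907  0.00380705 -1.55784719]
{'time_s': 0.1, 'qpos': array([ 1.22443128e+00,  3.00394879e-01,  1.52150372e+00,  1.02253119e-06,
        1.32072349e+00, -6.65598702e-02]), 'joint_vel': array([ 7.51324061e-04, -1.95982131e-03, -1.23063750e-03, -8.13678674e-04,
       -1.19221360e-04, -6.72270546e-05]), 'tau': array([ 2.11102400e-03, -5.32650197e+01, -3.53278148e+01,  7.08786445e-02,
        2.35961471e-02, -6.66347387e-05]), 'ee_pos': array([0.15179377, 0.52839323, 0.20496087]), 'eef_rot': array([-3.14056556e+00, -6.94571670e-05,  2.86178719e+00]), 'force': array([0.21151521, 0.45247159, 0.13648178]), 'moment': array([-0.04359179,  0.03722826, -0.03299587]), 'grip_force': 0.0, 'grip_width': 0.0936461340338886}
```

Run:
```python
s=open('h.py').read()
s=s.replace("    if f:","    c['rotation']=Rm(c['rotation'])\n    if f:").replace("def snap","from scipy.spatial.transform import Rotation as Ro\ndef Rm(r): return Ro.from_euler('xyz',r).as_matrix()\ndef snap")
open('h.py','w').write(s)
from h import *
import pickle
cs=pickle.load(open('cs0.pkl','rb'))
for c in cs.values(): c['rotation']=Rm(c['rotation']); print(c['intrinsics'])
pickle.dump(cs,open('cs0.pkl','wb'))
```

```text
[[383.74668222   0.         285.47817767]
 [  0.         383.74668222 209.78320976]
 [  0.           0.           1.        ]]
[[513.69002295   0.         277.43419059]
 [  0.         513.69002295 211.48231892]
 [  0.           0.           1.        ]]
```

View pics/scene0.png

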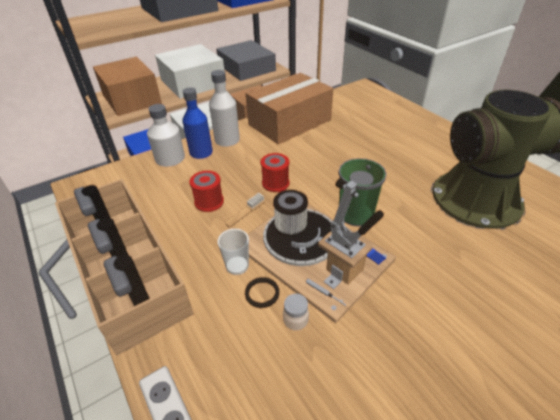

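View pics/top0.png

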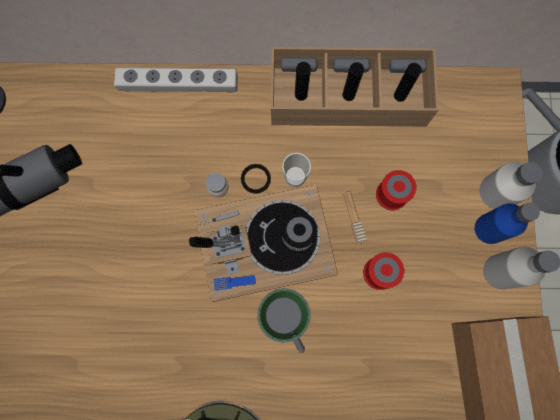

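Top view: the filter (pale pleats, grey/black cap) is at about (299,231) on the black platter centred near (283,237). The red look-alikes are at (399,188) and (384,271). The riser and clamp are at (228,241), with the black grip towards (200,242). Comb is at (235,283), ripper at (220,217).

Run:
```python
from h import *
import pickle
cs=pickle.load(open('cs0.pkl','rb')); t=cs['top']
print('base',proj(t,[0,0,0]),'tcp',proj(t,[.152,.528,.205]), 'scene base',proj(cs['scene'],[0,0,0]))
for n,p,z in[('platter',(283,237),.042),('filtertop',(299,231),.127),('grip',(200,242),.215),('riser',(228,241),.105)]: print(n,plane(t,*p,z))
b=t['pixels'][:,:,::-1]
cv2.imwrite('pics/topcrop.png',cv2.resize(b[170:310,180:350],None,fx=4,fy=4,interpolation=cv2.INTER_CUBIC))
b=cs['scene']['pixels'][:,:,::-1]
cv2.imwrite('pics/scenecrop.png',cv2.resize(b[160:320,240:410],None,fx=3.7,fy=3.7,interpolation=cv2.INTER_CUBIC))
```

```text
base [219.51840526 458.09065107] tcp [-45.76965108 400.90406717] scene base [476.29438998 197.8917208 ]
platter [ 0.52711883 -0.14510034  0.042     ]
filtertop [ 0.52828399 -0.18205914  0.127     ]
grip [0.48640027 0.03534074 0.215     ]
riser [ 0.5058336  -0.01390093  0.105     ]
```

View pics/topcrop.png

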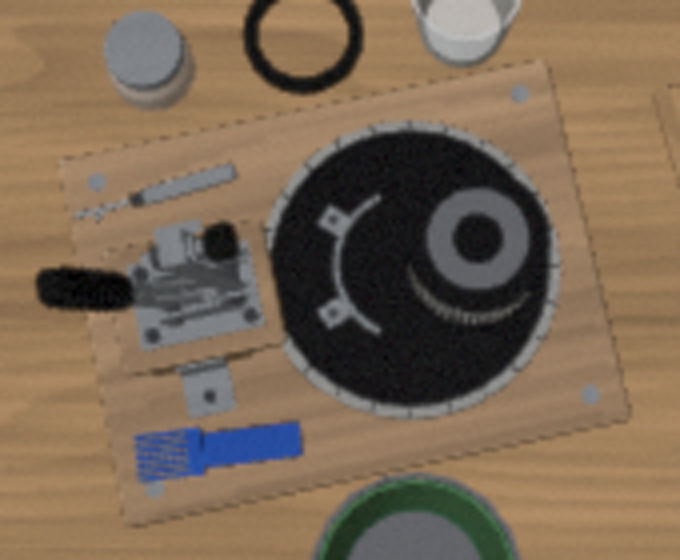

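View pics/scenecrop.png

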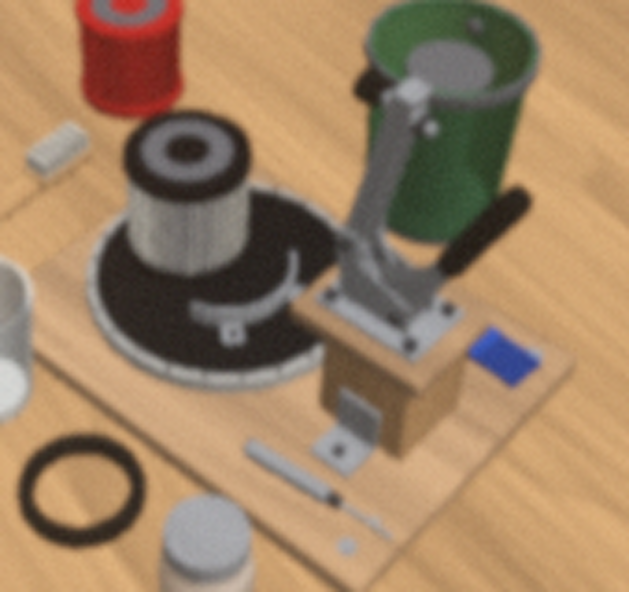

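Run:
```python
from h import *
import pickle
t=pickle.load(open('cs0.pkl','rb'))['top']
f=lambda u,v,z: plane(t,180+(u-1.5)/4,170+(v-1.5)/4,z)[:2]
# corners in jig: y+ side = left. x: z up, y toward left
C=[f(*p,.018) for p in[(60,160),(545,62),(630,415),(130,522)]]
J=np.array([[1,208],[1,-118],[-1,-118],[-1,208]],float); J[:,0]*=-120  # try TL x=-120
for s in(1,-1):
    A=J*[s,1]/1000; Ac=A-A.mean(0); B=np.array(C); Bc=B-B.mean(0)
    U,S,V=np.linalg.svd(Bc.T@Ac); R=U@V
    print(s,np.linalg.det(R)); 
    if np.linalg.det(R)>0:
        o=B.mean(0)-R@A.mean(0); print('jig',o,'yaw',np.arctan2(R[1,0],R[0,0]),'res',(B-(A@R.T+o))*1000)
        for n,p,z in[('platter',(414,269),.042),('filter',(478,238),.127),('gripend',(42,288),.2405)]:
            q=f(*p,z); print(n,q,'jig',R.T@(q-o)*1000)
o=telemetry.get_obs(); print(o['ee_pos'])
```

```text
1 -0.9999999999999997
-1 0.9999999999999997
jig [ 0.52951382 -0.14342789] yaw 0.2230027642987136 res [[-0.8206734  -1.8727168 ]
 [-3.70665532  2.41139968]
 [ 1.42417999  2.57178495]
 [ 3.10314872 -3.11046782]]
platter [ 0.52743984 -0.14541051] jig [-2.46109773 -1.47484477]
filter [ 0.53275204 -0.18233344] jig [ -5.44627576 -38.65832033]
gripend [0.48318528 0.05224803] jig [ -1.90584177 201.07651756]
[0.15179377 0.52839323 0.20496087]
```

The crop confirms the filter: dark caps, pale pleats, on the platter at the open side of the fence. It sits at about jig (-3,-38). I'll approach high, then turn the tool so its x axis points along the jig's +y.

Call:
carry_out:
  plan:
    - [[0, 0, -35, 0, 0, 0, 50], [0, 0, -35, 0, 0, 0, 50], [0, 0, -35, 0, 0, 0, 50], [0, 0, -35, 0, 0, 0, 50], [0, 0, -35, 0, 0, 0, 50], [-20, -21, 0, 0, 0, 0, 50], [-20, -21, 0, 0, 0, 0, 50], [-20, -21, 0, 0, 0, 0, 50], [-20, -21, 0, 0, 0, 0, 50], [-20, -21, 0, 0, 0, 0, 50], [-20, -21, 0, 0, 0, 0, 50], [-20, -21, 0, 0, 0, 0, 50], [-20, -21, 0, 0, 0, 0, 50], [-20, -21, 0, 0, 0, 0, 50], [-20, -21, 0, 0, 0, 0, 50], [-20, -21, 0, 0, 0, 0, 50], [-20, -21, 0, 0, 0, 0, 50], [-20, -21, 0, 0, 0, 0, 50], [-20, -21, 0, 0, 0, 0, 50], [-20, -21, 0, 0, 0, 0, 50]]

```text
time_s: 1.77
ee_pos: [0.3535, 0.1416, 0.3804]
eef_rot: [-3.142, -0.0, 2.862]
force: [0.7, 0.3, 0.0]
grip_width: 0.0501
grip_force: 0.0
```

Call:
carry_out:
  plan:
    - [[-20, -21, 0, 0, 0, 0, 50], [-20, -21, 0, 0, 0, 0, 50], [-20, -21, 0, 0, 0, 0, 50], [-20, -21, 0, 0, 0, 0, 50], [-20, -21, 0, 0, 0, 0, 50], [-20, -21, 0, 0, 0, 0, 50], [-20, -21, 0, 0, 0, 0, 50], [-20, -21, 0, 0, 0, 0, 50], [-20, -21, 0, 0, 0, 0, 50], [-20, -21, 0, 0, 0, 0, 50], [0, 0, 0, 0, 0, 0.119, 50], [0, 0, 0, 0, 0, 0.119, 50], [0, 0, 0, 0, 0, 0.119, 50], [0, 0, 0, 0, 0, 0.119, 50], [0, 0, 0, 0, 0, 0.119, 50], [0, 0, 0, 0, 0, 0.119, 50], [0, 0, 0, 0, 0, 0.119, 50], [0, 0, 0, 0, 0, 0.119, 50], [0, 0, 0, 0, 0, 0.119, 50], [0, 0, 0, 0, 0, 0, 50]]

```text
time_s: 3.43
ee_pos: [0.4874, -0.1141, 0.3802]
eef_rot: [-3.141, -0.0, 1.785]
force: [0.5, -0.5, 0.0]
grip_width: 0.0501
grip_force: 0.0
```

Run:
```python
from h import *
import pickle
o=telemetry.get_obs(); print(o['ee_pos'],o['eef_rot'],o['grip_width'],o['qpos'],o['time_s'])
w=snap('wrist','w1.png'); pickle.dump(w,open('w1.pkl','wb')); print(w['origin'])
t=pickle.load(open('cs0.pkl','rb'))['top']
print('cyc',plane(t,284,314,.15))
ct=[.528,-.1445]
for p in [(*ct,.042),(.5328,-.1823,.127)]: print(proj(w,p))
```

```text
[ 0.48741628 -0.11405327  0.38016457] [-3.14110148e+00 -2.87859149e-04  1.78499503e+00] 0.050066997840528704 [-3.03044020e-01  1.18403147e-01  1.34262341e+00  7.37062101e-06
  1.68113536e+00 -5.17241988e-01] 3.4333
[ 0.47272104 -0.04624779  0.55997579]
cyc [ 0.33657007 -0.14863516  0.15      ]
[299.75241096 197.46394259]
[300.73321421 240.29082735]
```

View pics/w1.png

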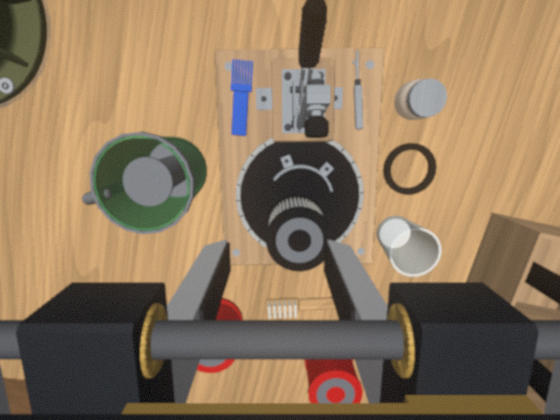

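The wrist view shows the filter cap at (300,240) and the platter centred near (301,196), which matches my predictions of (301,240) and (300,197). The clamp is at the top and stands open. Next I go behind the filter and descend.

Call:
carry_out:
  plan:
    - [[-23.5, 5.5, 0, 0, 0, 0, 50], [-23.5, 5.5, 0, 0, 0, 0, 50], [-23.5, 5.5, 0, 0, 0, 0, 50], [-23.5, 5.5, 0, 0, 0, 0, 50], [-23.5, 5.5, 0, 0, 0, 0, 50], [-23.5, 5.5, 0, 0, 0, 0, 50], [0, 0, 0, 0, 0, 0, 50], [0, 0, 0, 0, 0, 0, 50]]

```text
time_s: 4.15
ee_pos: [0.5505, -0.2452, 0.3794]
eef_rot: [-3.14, -0.001, 1.793]
force: [-0.0, -0.1, 0.3]
grip_width: 0.0502
grip_force: 0.0
```

Call:
carry_out:
  plan:
    - [[0, 0, 25, 0, 0, 0, 50], [0, 0, 25, 0, 0, 0, 50], [0, 0, 25, 0, 0, 0, 50], [0, 0, 25, 0, 0, 0, 50], [0, 0, 25, 0, 0, 0, 50], [0, 0, 25, 0, 0, 0, 50], [0, 0, 25, 0, 0, 0, 50], [0, 0, 25, 0, 0, 0, 50], [0, 0, 25, 0, 0, 0, 50], [0, 0, 25, 0, 0, 0, 50], [0, 0, 15, 0, 0, 0, 50], [0, 0, 15, 0, 0, 0, 50], [0, 0, 15, 0, 0, 0, 50], [0, 0, 10, 0, 0, 0, 50], [0, 0, 10, 0, 0, 0, 50], [0, 0, 10, 0, 0, 0, 50], [0, 0, 5, 0, 0, 0, 50], [0, 0, 0, 0, 0, 0, 50]]

```text
time_s: 5.65
ee_pos: [0.5501, -0.2442, 0.0495]
eef_rot: [-3.141, -0.001, 1.791]
force: [-0.2, 0.2, 0.3]
grip_width: 0.0499
grip_force: 0.0
```

Run:
```python
from h import *
o=telemetry.get_obs(); print(o['ee_pos'],o['eef_rot'],o['force'])
c=np.array([.528,-.1445]);d=o['ee_pos'][:2]-c
print('jig',d@[.976,.218]*1e3,d@[-.218,.976]*1e3)
```

```text
[ 0.55006216 -0.24415571  0.04948199] [-3.14056272e+00 -8.93813450e-04  1.79131439e+00] [-0.24938617  0.19025394  0.28218889]
jig -0.19227656695795753 -102.07352214135246
```

Call:
carry_out:
  plan:
    - [[5, 0, 0, 0, 0, 0, 50], [5, 0, 0, 0, 0, 0, 50], [3, 0, 0, 0, 0, 0, 50], [3, 0, 0, 0, 0, 0, 50], [2, 0, 0, 0, 0, 0, 50], [2, 0, 0, 0, 0, 0, 50], [2, 0, 0, 0, 0, 0, 50], [2, 0, 0, 0, 0, 0, 50], [3, 0, 0, 0, 0, 0, 50], [3, 0, 0, 0, 0, 0, 50], [3, 0, 0, 0, 0, 0, 50], [3, 0, 0, 0, 0, 0, 50], [3, 0, 0, 0, 0, 0, 50], [3, 0, 0, 0, 0, 0, 50], [3, 0, 0, 0, 0, 0, 50], [2, 0, 0, 0, 0, 0, 50], [2, 0, 0, 0, 0, 0, 50], [1, 0, 0, 0, 0, 0, 50], [0, 0, 0, 0, 0, 0, 50]]

```text
time_s: 7.23
ee_pos: [0.5395, -0.1954, 0.0504]
eef_rot: [-3.142, -0.0, 1.791]
force: [-1.2, -0.7, 0.4]
grip_width: 0.0506
grip_force: 0.1
```

Run:
```python
from h import *
import pickle
o=telemetry.get_obs(); print(o['ee_pos'],o['force'])
t=snap('top'); s=snap('scene'); pickle.dump((t,s),open('c2.pkl','wb'))
a=cv2.resize(t['pixels'][170:310,180:350,::-1],None,fx=2.35,fy=2.35,interpolation=cv2.INTER_CUBIC)
b=cv2.resize(s['pixels'][160:320,240:410,::-1],(400,376),interpolation=cv2.INTER_CUBIC)
h=min(len(a),len(b)); cv2.imwrite('pics/c2.png',np.hstack([a[:h],b[:h]]))
```

```text
[ 0.5394864  -0.19543114  0.05041595] [-1.24684775 -0.6594804   0.39741433]
```

View pics/c2.png

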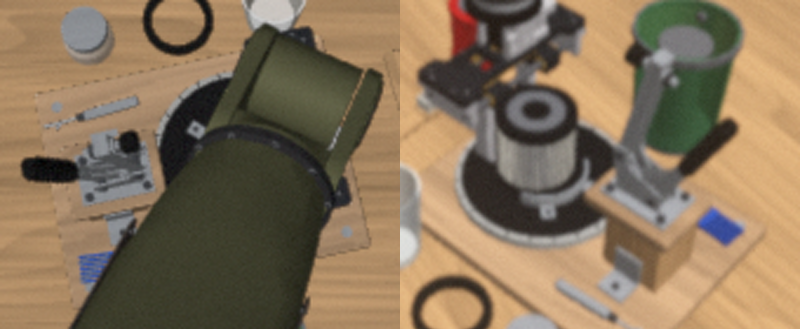

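The filter is upright between the fingers and sliding towards the fence; the scene cap is at (540,110) in the composite. There are about 9 mm left.

Call:
carry_out:
  plan:
    - [[1, 0, 0, 0, 0, 0, 50], [1, 0, 0, 0, 0, 0, 50], [1, 0, 0, 0, 0, 0, 50], [1, 0, 0, 0, 0, 0, 50], [1, 0, 0, 0, 0, 0, 50], [1, 0, 0, 0, 0, 0, 50], [0, 0, 0, 0, 0, 0, 50]]

```text
time_s: 7.92
ee_pos: [0.5382, -0.1896, 0.0504]
eef_rot: [-3.142, -0.0, 1.791]
force: [-0.3, -0.0, -0.2]
grip_width: 0.0499
grip_force: 0.1
```

Call:
carry_out:
  plan:
    - [[1, 0, 0, 0, 0, 0, 50], [1, 0, 0, 0, 0, 0, 50], [0, 0, 0, 0, 0, 0, 50]]

```text
time_s: 8.17
ee_pos: [0.5377, -0.1877, 0.0504]
eef_rot: [-3.142, -0.0, 1.791]
force: [0.7, -0.1, -0.8]
grip_width: 0.0497
grip_force: 0.2
```

Call:
carry_out:
  plan:
    - [[1, 0, 0, 0, 0, 0, 50], [1, 0, 0, 0, 0, 0, 50], [0, 0, 0, 0, 0, 0, 50]]

```text
time_s: 8.42
ee_pos: [0.5373, -0.1858, 0.0505]
eef_rot: [-3.142, -0.0, 1.791]
force: [0.7, -0.7, -0.0]
grip_width: 0.0499
grip_force: 0.2
```

Call:
carry_out:
  plan:
    - [[1, 0, 0, 0, 0, 0, 50], [0, 0, 0, 0, 0, 0, 50]]

```text
time_s: 8.58
ee_pos: [0.5371, -0.1848, 0.0505]
eef_rot: [-3.142, -0.0, 1.791]
force: [0.7, -0.7, -0.3]
grip_width: 0.0501
grip_force: 0.2
```

Call:
carry_out:
  plan:
    - [[1, 0, 0, 0, 0, 0, 50], [0, 0, 0, 0, 0, 0, 50]]

```text
time_s: 8.75
ee_pos: [0.5369, -0.1838, 0.0505]
eef_rot: [-3.142, 0.0, 1.791]
force: [0.4, -0.0, 0.2]
grip_width: 0.0499
grip_force: 0.2
```

Call:
carry_out:
  plan:
    - [[1, 0, 0, 0, 0, 0, 50], [0, 0, 0, 0, 0, 0, 50]]

```text
time_s: 8.92
ee_pos: [0.5368, -0.1832, 0.0506]
eef_rot: [3.141, 0.001, 1.791]
force: [0.5, -2.6, 0.1]
grip_width: 0.0498
grip_force: 1.4
```

Call:
carry_out:
  plan:
    - [[1, 0, 0, 0, 0, 0, 50], [0, 0, 0, 0, 0, 0, 50]]

```text
time_s: 9.08
ee_pos: [0.5368, -0.1827, 0.0509]
eef_rot: [3.141, 0.002, 1.791]
force: [0.4, -7.3, 2.5]
grip_width: 0.0503
grip_force: 3.3
```

Run:
```python
from h import *
o=telemetry.get_obs(); print(o['ee_pos'],o['force'])
w=snap('wrist','w3.png'); print(proj(w,[.528,-.1445,.127]),proj(w,[.528,-.1445,.042]))
```

```text
[ 0.5367867  -0.18272735  0.05091824] [ 0.4276884  -7.3382034   2.51318284]
[276.71305121 225.77403293] [276.78016769 180.64563384]
```

View pics/w3.png

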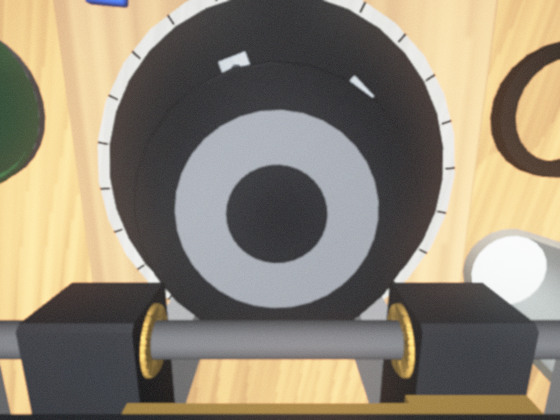

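The filter's cap is centred near (277,210), and the platter rim runs from x 98 to 455, so it is centred laterally. The fence posts are ahead. Force is rising, so I'll check the distance along y.

Run:
```python
from h import *
from scipy.optimize import least_squares
w=snap('wrist'); im=w['pixels'][:,:,::-1]; hsv=cv2.cvtColor(im,cv2.COLOR_BGR2HSV)
m=cv2.medianBlur(((hsv[...,1]<45)*255).astype(np.uint8),5)
P=[]
for r in range(60,220,5):
    x=np.where(m[r,75:200])[0]; 
    if len(x): P.append(plane(w,75+x[0],r,.042)[:2])
    x=np.where(m[r,380:470])[0]
    if len(x): P.append(plane(w,380+x[-1],r,.042)[:2])
P=np.array(P)
s=least_squares(lambda q:np.hypot(*(P-q[:2]).T)-q[2],[.528,-.145,.095],loss='soft_l1',f_scale=.001).x
g=((hsv[...,2]>110)&(hsv[...,1]<60)).astype(np.uint8)
cs,_=cv2.findContours(g[95:312,165:390].copy(),cv2.RETR_EXTERNAL,cv2.CHAIN_APPROX_NONE)
c=max(cs,key=cv2.contourArea)+[165,95]; e=cv2.fitEllipse(c); print(e)
f=plane(w,*e[0],.127)[:2]; d=f-s[:2]
print('plat',s,len(P),'filt',f,'jig dx dy mm',d@[.976,.218]*1e3,d@[-.218,.976]*1e3)
```

```text
((276.231201171875, 208.42401123046875), (197.54148864746094, 203.49012756347656), 90.62481689453125)
plat [ 0.52723874 -0.14322454  0.09403881] 64 filt [ 0.52666987 -0.13928807] jig dx dy mm 0.3029312060431332 3.966016358224292
```

The wrist fit puts the filter at the stop: laterally within 0.3 mm, and past centre by less than the calibration error allows. Force rose as expected against the fence. I'll retreat, rise, shut the fingers and check.

Call:
carry_out:
  plan:
    - [[-4, 0, 0, 0, 0, 0, 50], [-10, 0, 0, 0, 0, 0, 50], [-15, 0, 0, 0, 0, 0, 50], [-15, 0, 0, 0, 0, 0, 50], [0, 0, 0, 0, 0, 0, 50], [0, 0, -25, 0, 0, 0, 50], [0, 0, -25, 0, 0, 0, 50], [0, 0, -25, 0, 0, 0, 50], [0, 0, -25, 0, 0, 0, 50], [0, 0, -25, 0, 0, 0, 50], [0, 0, -25, 0, 0, 0, 50], [0, 0, -25, 0, 0, 0, 0], [0, 0, -25, 0, 0, 0, 0], [0, 0, -25, 0, 0, 0, 0], [0, 0, -25, 0, 0, 0, 0], [0, 0, -25, 0, 0, 0, 0], [0, 0, -25, 0, 0, 0, 0], [0, 0, -25, 0, 0, 0, 0], [0, 0, 0, 0, 0, 0, 0]]

```text
time_s: 10.77
ee_pos: [0.5465, -0.2249, 0.3804]
eef_rot: [3.136, 0.004, 1.791]
force: [-1.2, 0.2, 0.1]
grip_width: 0.0012
grip_force: 0.0
```

```bash
cat > jig.py <<'E'
from h import *
C=np.array([.5275,-.144]); a=.22
JX=np.array([np.cos(a),np.sin(a)]); JY=np.array([-np.sin(a),np.cos(a)])
def tojig(p): d=np.array(p)[:2]-C; return d@JX*1e3,d@JY*1e3
def state():
    o=telemetry.get_obs(); print('jig',np.round(tojig(o['ee_pos']),1),'z',round(o['ee_pos'][2]*1e3,1),o['eef_rot'],o['force'])
E
python3 - <<'E'
from jig import *
state()
w=snap('wrist','w4.png')
for p in [(*C,.127),(*C,.042)]: print(proj(w,p))
E
```

```text
jig [  0.9 -83.1] z 380.4 [3.13628023 0.00386288 1.79105662] [-1.23617115  0.20887127  0.08652446]
[275.29058041 109.26836111]
[275.27558033 111.17391585]
```

View pics/w4.png

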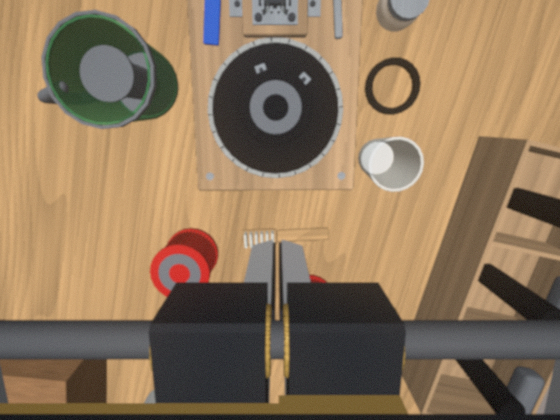

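From nearly overhead, the filter cap (276,108) and the platter centre (276,108) coincide, so the filter is home. Next I move above the gap between the bar and the handle.

Call:
carry_out:
  plan:
    - [[25, 0, 0, 0, 0, 0, 0], [25, 0, 0, 0, 0, 0, 0], [25, 0, 0, 0, 0, 0, 0], [25, 0, 0, 0, 0, 0, 0], [25, 0, 0, 0, 0, 0, 0], [25, 0, 0, 0, 0, 0, 0], [25, 0, 0, 0, 0, 0, 0], [25, 0, 0, 0, 0, 0, 0], [25, 0, 0, 0, 0, 0, 0], [25, 0, 0, 0, 0, 0, 0], [0, 0, 0, 0, 0, 0, 0], [0, 0, 0, 0, 0, 0, 0]]

```text
time_s: 11.82
ee_pos: [0.4912, 0.0198, 0.3746]
eef_rot: [-3.14, -0.0, 1.793]
force: [-0.2, 0.3, 1.3]
grip_width: 0.0006
grip_force: 0.0
```

Run:
```python
from jig import *
import pickle
state()
s=snap('scene'); t=snap('top')
b=cv2.resize(s['pixels'][120:320,240:410,::-1],None,fx=2.9,fy=2.9,interpolation=cv2.INTER_CUBIC)
cv2.imwrite('pics/c5.png',b)
```

```text
jig [  0.3 167.8] z 374.6 [-3.14035547e+00 -3.89877982e-04  1.79284018e+00] [-0.15949968  0.2804893   1.25012439]
```

View pics/c5.png

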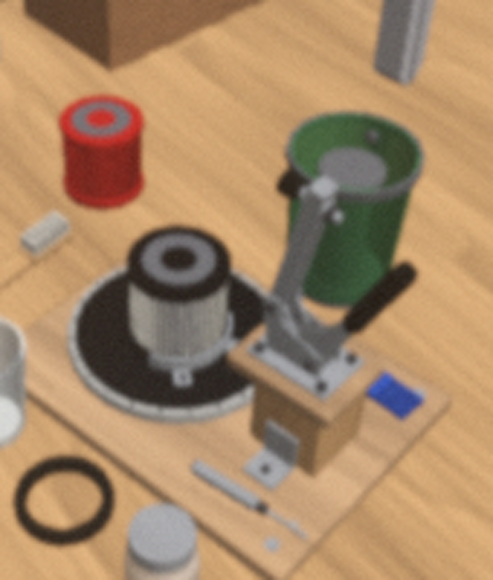

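The clamp is open, with the fingertips above at (400,60) and clear of it. The filter stands in the fence at (180,290). Descending, then starting the arc.

Call:
carry_out:
  plan:
    - [[0, 0, 22, 0, 0, 0, 0], [0, 0, 22, 0, 0, 0, 0], [0, 0, 22, 0, 0, 0, 0], [0, 0, 22, 0, 0, 0, 0], [0, 0, 22, 0, 0, 0, 0], [0, 0, 22, 0, 0, 0, 0], [0, 0, 16, 0, 0, 0, 0], [0, 0, 0, 0, 0, 0, 0], [0, 0, 0, 0, 0, 0, 0]]

```text
time_s: 12.67
ee_pos: [0.4914, 0.0183, 0.2272]
eef_rot: [-3.14, -0.0, 1.79]
force: [-0.4, 1.0, -0.1]
grip_width: 0.0006
grip_force: 0.0
```

Call:
carry_out:
  plan:
    - [[6, 0, 3, 0, 0, 0, 0], [5.5, 0, 2.5, 0, 0, 0, 0], [5.5, 0, 2.5, 0, 0, 0, 0], [5.5, 0, 3.5, 0, 0, 0, 0], [5.5, 0, 3.5, 0, 0, 0, 0], [5.5, 0, 3.5, 0, 0, 0, 0], [0, 0, 0, 0, 0, 0, 0]]

```text
time_s: 13.25
ee_pos: [0.4837, 0.0528, 0.2082]
eef_rot: [-3.14, -0.0, 1.792]
force: [-0.7, -0.4, 0.0]
grip_width: 0.0005
grip_force: 0.0
```

```bash
python3 -c "
from jig import *
state()"
```

```text
jig [2.000e-01 2.016e+02] z 208.2 [-3.14048144e+00 -4.38234139e-04  1.79172513e+00] [-0.74723857 -0.37033251  0.03266709]
```

Call:
carry_out:
  plan:
    - [[5, 0, 4.4, 0, 0, 0, 0], [5, 0, 4.3, 0, 0, 0, 0], [5, 0, 4.3, 0, 0, 0, 0], [4.2, 0, 5, 0, 0, 0, 0], [4, 0, 5, 0, 0, 0, 0], [4, 0, 5.2, 0, 0, 0, 0], [0, 0, 0, 0, 0, 0, 0]]

```text
time_s: 13.83
ee_pos: [0.4776, 0.0789, 0.1795]
eef_rot: [-3.14, -0.0, 1.791]
force: [-0.7, -0.2, -1.1]
grip_width: 0.0008
grip_force: 0.0
```

Call:
carry_out:
  plan:
    - [[3.2, 0, 5.7, 0, 0, 0, 0], [3.2, 0, 5.7, 0, 0, 0, 0], [3.2, 0, 5.7, 0, 0, 0, 0], [2.1, 0, 6, 0, 0, 0, 0], [2.1, 0, 6, 0, 0, 0, 0], [2.1, 0, 6.2, 0, 0, 0, 0], [0, 0, 0, 0, 0, 0, 0]]

```text
time_s: 14.42
ee_pos: [0.4742, 0.094, 0.144]
eef_rot: [-3.14, -0.0, 1.791]
force: [-0.2, 0.2, 0.2]
grip_width: 0.0004
grip_force: 0.0
```

```bash
python3 -c "
from jig import *
state()
s=snap('scene')
cv2.imwrite('pics/c6.png',cv2.resize(s['pixels'][120:320,240:410,::-1],None,fx=2.9,fy=2.9,interpolation=cv2.INTER_CUBIC))"
```

```text
jig [-1.000e-01  2.439e+02] z 144.0 [-3.13966178e+00 -2.01138182e-04  1.79103713e+00] [-0.20350372  0.21554045  0.24885   ]
```

View pics/c6.png

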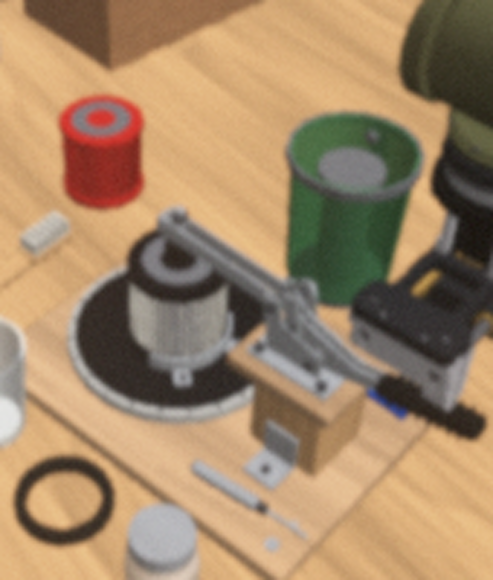

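The handle is nearly level at (430,405), and the bar is swinging down over the filter cap at (175,230). I continue over the centre.

Call:
carry_out:
  plan:
    - [[0.8, 0, 5, 0, 0, 0, 0], [0.8, 0, 5, 0, 0, 0, 0], [0.8, 0, 5, 0, 0, 0, 0], [0.5, 0, 4, 0, 0, 0, 0], [0, 0, 4, 0, 0, 0, 0], [0, 0, 3, 0, 0, 0, 0], [0, 0, 0, 0, 0, 0, 0]]

```text
time_s: 15.05
ee_pos: [0.4737, 0.0965, 0.1186]
eef_rot: [-3.14, -0.0, 1.791]
force: [-0.2, 0.4, -0.0]
grip_width: 0.0003
grip_force: 0.0
```

Call:
carry_out:
  plan:
    - [[0, 0, 2, 0, 0, 0, 0], [0, 0, 2, 0, 0, 0, 0], [0, 0, 0, 0, 0, 0, 0], [0, 0, 0, 0, 0, 0, 0]]

```text
time_s: 15.38
ee_pos: [0.4741, 0.0966, 0.1154]
eef_rot: [-3.141, 0.0, 1.791]
force: [0.6, -0.0, -0.0]
grip_width: 0.0002
grip_force: 0.0
```

Call:
carry_out:
  plan:
    - [[0, 0, 1.5, 0, 0, 0, 0], [0, 0, 1.5, 0, 0, 0, 0], [0, 0, 0, 0, 0, 0, 0]]

```text
time_s: 15.63
ee_pos: [0.4746, 0.0966, 0.1141]
eef_rot: [3.14, 0.0, 1.791]
force: [-7.8, -1.4, 20.5]
grip_width: 0.0005
grip_force: 10.3
```

Call:
carry_out:
  plan:
    - [[0, 0, 1, 0, 0, 0, 0], [0, 0, 0, 0, 0, 0, 0]]

```text
time_s: 15.8
ee_pos: [0.4747, 0.0966, 0.1138]
eef_rot: [3.14, 0.0, 1.791]
force: [-12.7, -1.7, 29.3]
grip_width: 0.0004
grip_force: 14.9
```

The end stop is reached: a stiff 29 N at 114 mm, which is the stop height. I'll retreat upwards and check.

Call:
carry_out:
  plan:
    - [[0, 0, -4, 0, 0, 0, 0], [0, 0, -10, 0, 0, 0, 0], [0, 0, -20, 0, 0, 0, 0], [0, 0, -25, 0, 0, 0, 0], [0, 0, -25, 0, 0, 0, 0], [0, 0, -25, 0, 0, 0, 0], [0, 0, -25, 0, 0, 0, 0], [0, 0, -25, 0, 0, 0, 0], [0, 0, -25, 0, 0, 0, 0], [0, 0, 0, 0, 0, 0, 0], [0, 0, 0, 0, 0, 0, 0]]

```text
time_s: 16.72
ee_pos: [0.4744, 0.0966, 0.2966]
eef_rot: [3.139, 0.0, 1.791]
force: [0.5, -0.0, -0.2]
grip_width: 0.0005
grip_force: 0.0
```

```bash
python3 -c "
from jig import *
state()
s=snap('scene')
cv2.imwrite('pics/c7.png',cv2.resize(s['pixels'][120:320,240:410,::-1],None,fx=2.9,fy=2.9,interpolation=cv2.INTER_CUBIC))
for y,z in [(144+135*np.cos(.105),117-135*np.sin(.105)),(0,152)]:
  print((proj(s,[*(C+JY*y/1e3),z/1e3])-[240,120])*2.9)"
```

```text
jig [  0.7 246.4] z 296.6 [3.13937944e+00 2.57775820e-04 1.79077682e+00] [ 0.46385419 -0.01909211 -0.18993368]
[471.42175581 462.569556  ]
[176.74043686 232.80970602]
```

View pics/c7.png

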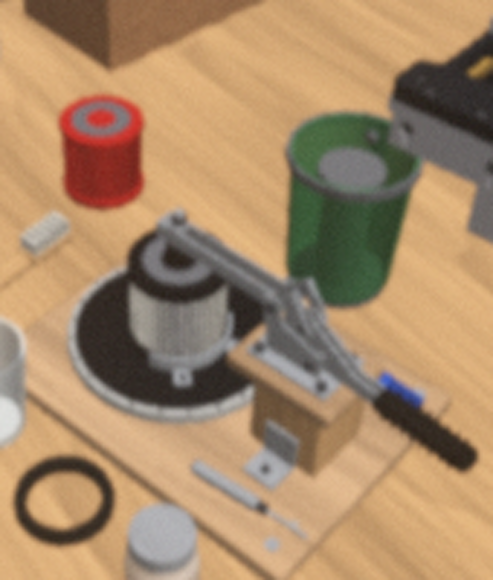

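The grip end at (472,460) matches the locked prediction of (471,463). The bar is level, the spindle is on the cap near (177,250), the filter is upright and the robot is clear.

```bash
python3 -c "
from station import ctrl
print(ctrl.hand_in())"
```

```text
the job is handed in; nothing more can be done
None
```

I pushed the filter upright and fully home in the fence, snapped the toggle clamp into its locked position with the spindle on the filter's cap, and handed the job in; no verdict came back, and I had no reading of the spindle's force.

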